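# Unstack the firing modules into their charging docks

### The job

The four firing modules have come back from the field in one stack. Take the stack apart from the top down, one module at a time, and set each straight into the charging dock of its own colour, lying flat on the deck inside the dock's rim; keep the modules upright, set them down rather than drop them, and leave the coffee mug and the two-way radio where they are.

Things in the scene. Friction and masses are not known exactly. Their poses are not given: they have to be found in the camera images.
- module_yellow (a point): firing module with yellow end caps: black case 70 long (x), 56 wide (y), 34 mm high, a 20 mm yellow cap at each end, flat top, plain upright sides; 0.15 kg. This point is its centre, 17 mm above its underside. Ends alike: either way round will do. Starts as the top of the stack; fingers reaching below its underside also clamp the equally wide module beneath.
- module_green (a point): firing module with green end caps: black case 110 long (x), 56 wide (y), 34 mm high, a 20 mm green cap at each end, flat top, plain upright sides; 0.22 kg. This point is its centre, 17 mm above its underside. Ends alike: either way round will do. Starts as the second from the top; fingers reaching below its underside also clamp the equally wide module beneath.
- module_blue (a point): firing module with blue end caps: black case 150 long (x), 56 wide (y), 34 mm high, a 20 mm blue cap at each end, flat top, plain upright sides; 0.29 kg. This point is its centre, 17 mm above its underside. Ends alike: either way round will do. Starts as the third from the top; fingers reaching below its underside also clamp the equally wide module beneath.
- module_red (a point): firing module with red end caps: black case 190 long (x), 56 wide (y), 34 mm high, a 20 mm red cap at each end, flat top, plain upright sides; 0.36 kg. This point is its centre, 17 mm above its underside. Ends alike: either way round will do. Starts as the bottom of the stack, on the bench; the others lie loose on it, roughly centred.
- dock_yellow (a point): yellow charging dock, fixed: black base 114 (x) x 86 (y) x 8 mm, yellow deck with brass contacts. Well 90 x 76 mm, 10 mm larger all round than its module. Yellow end walls 12 mm thick rise 10 mm above the deck; the long sides are open but for corner returns, 14 x 5 x 6 mm high. This point: centre of the deck's face, 8 mm above the bench; a module in place has its centre 17 mm above it.
- dock_green (a point): green charging dock, fixed: black base 154 (x) x 86 (y) x 8 mm, green deck with brass contacts. Well 130 x 76 mm, 10 mm larger all round than its module. Green end walls 12 mm thick rise 10 mm above the deck; the long sides are open but for corner returns, 14 x 5 x 6 mm high. This point: centre of the deck's face, 8 mm above the bench; a module in place has its centre 17 mm above it.
- dock_blue (a point): blue charging dock, fixed: black base 194 (x) x 86 (y) x 8 mm, blue deck with brass contacts. Well 170 x 76 mm, 10 mm larger all round than its module. Blue end walls 12 mm thick rise 10 mm above the deck; the long sides are open but for corner returns, 14 x 5 x 6 mm high. This point: centre of the deck's face, 8 mm above the bench; a module in place has its centre 17 mm above it.
- dock_red (a point): red charging dock, fixed: black base 234 (x) x 86 (y) x 8 mm, red deck with brass contacts. Well 210 x 76 mm, 10 mm larger all round than its module. Red end walls 12 mm thick rise 10 mm above the deck; the long sides are open but for corner returns, 14 x 5 x 6 mm high. This point: centre of the deck's face, 8 mm above the bench; a module in place has its centre 17 mm above it.
- mug: white coffee mug standing between the docks and the long firing desk, 80 mm across, 92 mm high, handle towards its own +y; origin at the centre of its underside. A bystander, to be left alone.
- radio: black two-way radio lying on its back in the row of docks: case 115 (x) x 58 (y) x 34 mm, with a 14 mm thick aerial reaching 50 mm further along +x; origin at the centre of the case's underside. A bystander, to be left alone.

How it is judged:
By the outcome, as a careful person would: the job done as asked, in the order asked, and still so for the second after the job is handed in, with the robot touching nothing.
It also fails if it takes over 128 s, if anything falls off the work surface, if the arm or the gripper's body presses on something with over 40 N, if the wrist force passes 120 N, or if a joint passes its speed limit or range.

### The arm

A 7-joint arm with a two-finger parallel gripper is mounted at the origin on the work surface. World frame = base frame: x ahead of the robot, y to its left, z up, the work surface at z = 0. Lengths are in m, angles in rad, forces in N, time in s.
With the tool pointing down it reaches from about 0.425 to 0.875 m from the base axis. Payload 4.7 kg.
Tool frame: the origin (TCP) lies midway between the tips of the shut fingers; the grasp point (between the pads) lies bot.hold_point_z behind it (bot.hold_point_z is the distance from the TCP to the grasp point, in m); z points along the fingers, y is the line along which they close (so a half turn about z gives the same grasp; the last joint's range is limited). The gripper opens to 87 mm and grips with 3 to 60 N. Pads are 19 mm wide; open, the fingers measure 117 mm over their backs; the gripper's body (75 mm by 190 mm) begins 51 mm behind the grasp point.
Start: joints at [-1.229, 0.321, -0.07, 1.45, 0.023, 1.371, -0.057], TCP at [0.209, 0.615, 0.223] pointing down, gripper open.
Joint ranges: [-2.86, 2.86], [-0.3, 2.09], [-1.38, 1.24], [0.06, 2.45], [-1.56, 4.7], [0.09, 2.05], [-2.69, 2.69]. Speed limits (rad/s): [2.57, 2.57, 3.14, 3.14, 3.14, 3.14, 3.14].

### API

Orientations are given as [roll, pitch, yaw] about the fixed x, y, z axes, in that order (R = Rz(yaw) Ry(pitch) Rx(roll)).
In Python, from plant import bot, capture gives the robot as it stands.
- The arm moves only by the shell command python3 -m jog 'ROWS'. ROWS is JSON, a list that holds one entry, the list of rows, each a list of 7 numbers: the turn, a rotation vector about the tool's x, y, z normalised to -1 to 1, where 1 is 360 degrees, then the shift along the tool's x, y, z normalised to -1 to 1, where 1 is 0.05 m, then the finger opening in mm, from 0 to 87. A call has 1 to 20 rows; each row shifts and turns the commanded pose from where the row before left it, along the tool's axes as they then stand; what a row does not reach is not made up. A row lasts 1/8 s, in which the tool goes at most 62.5 mm and 10.7 degrees, less where a joint would pass 70% of its speed; a pose out of reach is approached as far as the arm can. A call with a number of a shift or a turn outside -1 to 1 is refused whole. A call with a gripper value outside its range is refused whole. The fingers move at their own pace and stop on an object; the grip force is fixed at half the most. Time passes only in rows, so rows that do not move let the fingers close. It gives the time, the measured TCP pose, the force, the opening and the grip force at its end, in the units of the state.
- bot.state(): the state, without advancing time (a new reading comes with each control period).
- capture(name): name is "scene" or "top"; returns a dict with "frame" (420x560x3 uint8, blue, green, red), "z_map" (420x560 float32, m along the optical axis (not along the pixel's ray), 0 where there is no reading), "fx", "fy", "cx", "cy" (pixels), "pose" (4x4, takes a point from camera to world coordinates). Camera axes: x right, y down, z forward; pixel columns grow to the right and rows downward; lengths in m; the calibration is good to about 2 mm. A picture is of the moment at which its call begins.
- bot.sign_off(): hands the job in; it is judged then, once.
The state is a dict: "time": time; "q": joint angles; "qvel": joint speeds; "effort": joint torques, N m; "eef_pos": TCP position; "ee_rot": TCP orientation; "ft_force": force on the tool from outside, world axes, zero at the start; "torque": the same for the moment, N m; "finger_gap": finger opening in m; "grasp_force": force on a finger pad.
Only numpy, scipy, OpenCV 4.12 (cv2) and the standard library are available. Lean on these libraries where they do the work, as an engineer would, in place of code of your own. Each camera call takes 0.05 s, during which the arm holds its last target. There are 200 camera calls.

## Working session

There is one attempt and no reset: what is moved stays moved. The work goes in short steps, Python scripts to look and compute and a shell command to move; the robot and the scene stay as the last step left them, time stands still between calls to the robot, and variables do not carry over. Pictures are saved under pics/ and viewed, at most 14 in all, crops included, and the job is handed in when it is done.

```bash
ls; mkdir -p pics; python3 - <<'E'
from plant import bot,capture
import cv2,numpy as np
np.set_printoptions(precision=4,suppress=True)
for n in("scene","top"):
    c=capture(n); cv2.imwrite(f"pics/{n}0.png",c["frame"]); np.savez(f"/tmp/{n}0.npz",**c)
    print(n,c["fx"],c["cx"],c["cy"]);print(c["pose"])
print(bot.state(),bot.hold_point_z)
E
```

```text
pics
scene 445.80569498334404 275.8436787088905 216.09339424104778
[[-0.8473  0.326  -0.4192  1.132 ]
 [ 0.5307  0.5505 -0.6445  0.7474]
 [ 0.0207 -0.7685 -0.6395  0.839 ]
 [ 0.      0.      0.      1.    ]]
top 465.68994392455386 283.56825986534574 208.3088340427559
[[ 0.0219 -0.9984  0.0518  0.5548]
 [-0.9997 -0.0223 -0.0062  0.0108]
 [ 0.0074 -0.0517 -0.9986  1.252 ]
 [ 0.      0.      0.      1.    ]]
{'time': 0.1, 'q': array([-1.2289,  0.3217, -0.0701,  1.4515,  0.0226,  1.3708, -0.0569]), 'qvel': array([ 0.0004, -0.0007, -0.0018, -0.0026, -0.0008, -0.0003,  0.0002]), 'effort': array([ -0.0005, -49.2574,  -0.4062, -31.3402,  -0.0642,   0.0395,
         0.0001]), 'eef_pos': array([0.2092, 0.6149, 0.2216]), 'ee_rot': array([-3.1399,  0.0001,  2.8138]), 'ft_force': array([ 1.0571,  0.3074, -0.4567]), 'torque': array([ 0.0067, -0.0058,  0.0234]), 'grasp_force': 0.0, 'finger_gap': 0.08719583177924317} 0.0187
```

View pics/scene0.png

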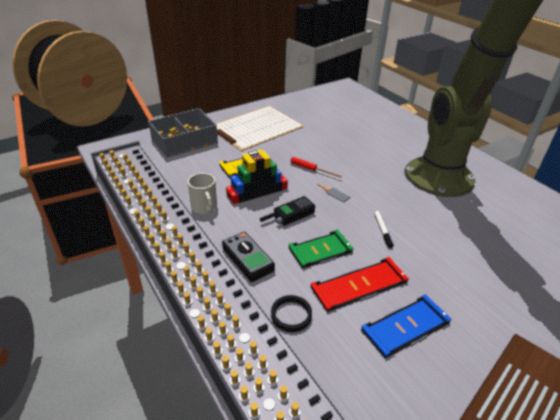

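View pics/top0.png

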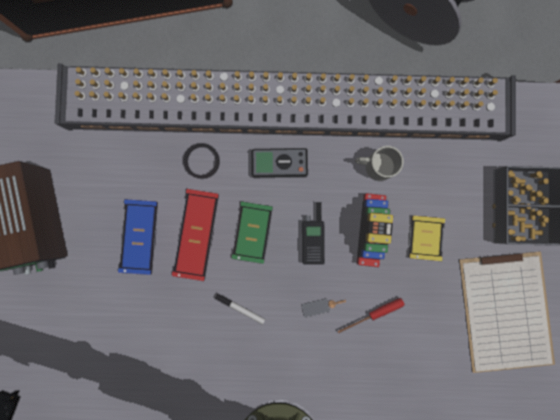

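The scene view shows the stack (257,175) beside the yellow dock (235,165), then the radio (295,210), and the green (320,248), red (360,283) and blue (405,325) docks. In the top view the stack is at (377,230), the yellow dock at (427,238), green at (253,232), red at (196,235), blue at (138,237), the radio at (313,242) and the mug at (387,162). Next I segment by colour and back-project both views.

```bash
cat > h.py <<'E'
import numpy as np,cv2
np.set_printoptions(precision=4,suppress=True)
HUE={'yellow':(20,33),'green':(45,85),'blue':(100,125),'red':(172,6)}
def cloud(c):
    z=c["z_map"];v,u=np.indices(z.shape)
    P=np.stack([(u-c["cx"])/c["fx"]*z,(v-c["cy"])/c["fy"]*z,z],-1)
    return P@c["pose"][:3,:3].T+c["pose"][:3,3]
def mask(c,col):
    h,s,v=cv2.split(cv2.cvtColor(c["frame"],cv2.COLOR_BGR2HSV));a,b=HUE[col]
    m=((h>=a)&(h<=b)) if a<b else ((h>=a)|(h<=b))
    return (m&(s>130)&(v>50)&(c["z_map"]>0))
def blobs(c,col,mn=25):
    P=cloud(c);n,l,st,ce=cv2.connectedComponentsWithStats(mask(c,col).astype(np.uint8))
    for i in range(1,n):
        if st[i,4]<mn: continue
        p=P[l==i]
        if not(.3<p[:,0].mean()<.95 and abs(p[:,1].mean())<.6):continue
        (cx,cy),(w,h),a=cv2.minAreaRect((p[:,:2]*1000).astype(np.float32))
        if w<h: w,h,a=h,w,a-90
        print(col,'px',ce[i].round(),'n',st[i,4],'rect mm',round(cx,1),round(cy,1),'size',round(w,1),round(h,1),'ang',round(a,1),'z mm',(np.percentile(p[:,2],[10,50,90])*1000).round(1),'mean',(p[:,:2].mean(0)*1000).round(1))
E
python3 - <<'E'
from h import *
for n in("top","scene"):
    c=dict(np.load(f"/tmp/{n}0.npz"));print(n)
    for k in HUE: blobs(c,k)
    s=c["frame"]
    if n=="top": a=s[180:280,350:450]
    else: a=s[135:215,215:315]
    cv2.imwrite(f"pics/{n}_crop.png",cv2.resize(a,None,fx=6,fy=6,interpolation=cv2.INTER_CUBIC))
E
```

```text
top
yellow px [380. 218.] n 99 rect mm 596.1 -229.1 size 51.3 16.2 ang 87.3 z mm [134.9 137.5 140.3] mean [ 594.9 -227.2]
yellow px [428. 219.] n 78 rect mm 599.4 -381.0 size 80.9 8.2 ang 84.7 z mm [16.5 19.2 22.8] mean [ 599.7 -381.7]
yellow px [426. 238.] n 639 rect mm 549.3 -379.4 size 79.2 67.8 ang -3.8 z mm [ 5.9  9.2 12.5] mean [ 549.7 -379.2]
yellow px [378. 238.] n 108 rect mm 546.2 -225.2 size 52.9 17.7 ang 86.6 z mm [134.2 136.8 139.5] mean [ 547.4 -223.6]
yellow px [430. 257.] n 54 rect mm 498.7 -386.5 size 54.1 6.9 ang 86.5 z mm [16.6 19.1 22.8] mean [ 498.7 -386.1]
blue px [138. 236.] n 1807 rect mm 535.9 386.9 size 189.3 81.6 ang -2.7 z mm [ 7.6 11.1 17.6] mean [536.5 387.3]
blue px [376. 204.] n 110 rect mm 634.2 -232.1 size 51.9 17.1 ang 86.9 z mm [66.1 69.3 71.6] mean [ 633.1 -231.3]
blue px [371. 254.] n 75 rect mm 505.1 -220.1 size 41.1 14.4 ang 85.6 z mm [66.4 69.5 73.3] mean [ 505.1 -221. ]
red px [195. 234.] n 2293 rect mm 545.4 236.3 size 229.4 83.5 ang -7.8 z mm [ 7.4 10.8 16.4] mean [544.8 236. ]
red px [376. 197.] n 38 rect mm 654.2 -237.2 size 24.4 8.4 ang 
[... 3593 characters left out ...]
mean [ 511.9 -202.4]
blue px [238. 184.] n 168 rect mm 623.2 -277.4 size 150.8 31.7 ang 73.1 z mm [42.4 63.  66.6] mean [ 637.4 -227.7]
blue px [405. 325.] n 2345 rect mm 530.6 384.3 size 210.2 90.8 ang -2.7 z mm [ 4.8  7.  15.6] mean [538.7 387.1]
red px [303. 163.] n 167 rect mm 365.1 -272.1 size 94.8 26.9 ang -62.8 z mm [10.4 19.2 23.3] mean [ 368.1 -269. ]
red px [283. 182.] n 65 rect mm 484.4 -209.1 size 39.3 16.4 ang 57.6 z mm [ 8.7 26.9 33.2] mean [ 488.7 -202.9]
red px [232. 195.] n 140 rect mm 656.8 -237.1 size 60.0 22.5 ang -89.5 z mm [10.3 28.1 33. ] mean [ 657.2 -226.2]
red px [358. 283.] n 2171 rect mm 539.7 232.9 size 250.7 96.3 ang -6.4 z mm [ 4.2  6.6 14.5] mean [547.8 235. ]
```

View pics/top_crop.png

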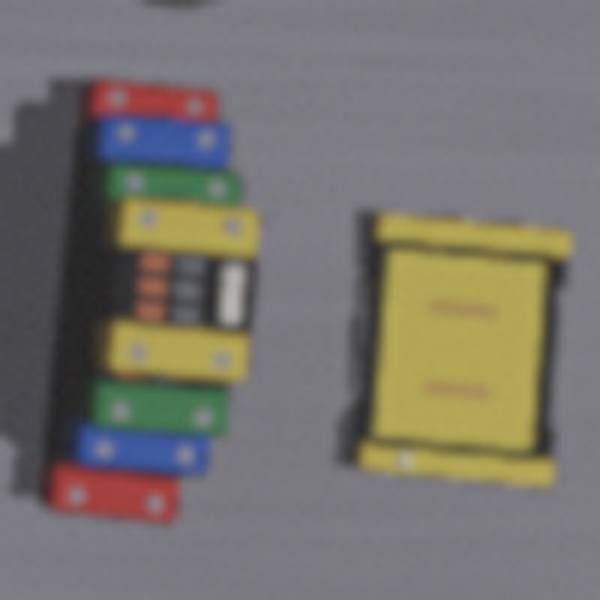

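Heights from the two views agree with the text to about 2 mm: tops near 136/102/68/34 and decks near 8. The crop shows yellow on top with green, blue and red caps stepping out at each end, all tilted slightly the same way. One refinement: use only top-face points.

```bash
cat >> h.py <<'E'
TOP={'yellow':.136,'green':.102,'blue':.068,'red':.034}
LEN={'yellow':70,'green':110,'blue':150,'red':190}
def mask2(c,col):
    h,s,v=cv2.split(cv2.cvtColor(c["frame"],cv2.COLOR_BGR2HSV));a,b=HUE[col]
    m=((h>=a)&(h<=b)) if a<b else ((h>=a)|(h<=b))
    return m&(s>90)&(v>35)&(c["z_map"]>0)
def rect(p):
    (x,y),(w,h),a=cv2.minAreaRect((p*1000).astype(np.float32))
    if w<h:w,h,a=h,w,a-90
    a=(a+90)%180-90
    return np.array([x,y,w,h,a]).round(1)
def module(c,col,xy,ztop,r=.11):
    P=cloud(c);m=mask2(c,col)&(abs(P[...,2]-ztop)<.007)&(np.hypot(P[...,0]-xy[0],P[...,1]-xy[1])<r)
    p=P[m]; return len(p),rect(p[:,:2]),np.median(p[:,2]).round(4)
E
python3 - <<'E'
from h import *
for n in("top","scene"):
    c=dict(np.load(f"/tmp/{n}0.npz"));print(n)
    for k in HUE: print(k,'module',*module(c,k,(.571,-.228),TOP[k]))
    for k,xy in dict(yellow=(.549,-.383),green=(.557,.085),blue=(.537,.387),red=(.545,.236)).items():
        print(k,'walls',*module(c,k,xy,.018,.14),'deck',*module(c,k,xy,.008,.12))
    P=cloud(c);m=(P[...,2]>.06)&(P[...,2]<.1)&(abs(P[...,0]-.72)<.07)&(abs(P[...,1]+.26)<.08);print('mug',P[m].min(0),P[m].max(0))
E
```

```text
top
yellow module 372 [ 570.6 -228.2   70.    55.3   -4.1] 0.137
green module 154 [ 567.6 -227.9  106.8   50.5   -2.4] 0.1035
blue module 264 [ 569.2 -230.1  147.9   55.4   -3.4] 0.0691
red module 234 [ 567.6 -228.3  188.5   55.5   -4.7] 0.0353
yellow walls 484 [ 549.  -378.4  112.5   86.2   -3.9] 0.0159 deck 953 [ 549.6 -376.8  109.4   85.1   -6.3] 0.0092
green walls 544 [554.6  85.9 149.1  81.   -8. ] 0.0138 deck 1064 [551.6  84.  143.3  73.8  -7.7] 0.01
blue walls 1042 [536.  387.6 192.7  85.   -3. ] 0.0134 deck 1659 [537.7 388.4 181.5  80.   -4.2] 0.0105
red walls 1143 [544.9 236.  233.   85.7  -7.7] 0.0131 deck 2103 [545.3 235.1 212.7  79.7  -8. ] 0.0103
mug [ 0.6991 -0.2918  0.0602] [ 0.7784 -0.18    0.0993]
scene
yellow module 170 [ 574.6 -227.3   70.3   60.4   -5.5] 0.133
green module 99 [ 572.9 -219.6  111.4   52.7  -12.7] 0.0989
blue module 126 [ 573.1 -229.2  151.3   58.8   -5. ] 0.0647
red module 116 [ 571.4 -228.2  191.2   59.3   -6.8] 0.0312
yellow walls 65 [ 599.4 -382.3   86.5   21.8   85.7] 0.0145 deck 190 [ 569.7 -381.9   89.6   81.5   86.2] 0.0063
green walls 239 [557.   86.8 156.1  85.1  -8.2] 0.0153 deck 989 [552.4  87.  165.2  85.1  -7.8] 0.0063
blue walls 431 [537.9 386.8 196.1  88.2  -2.3] 0.0158 deck 2147 [537.9 386.4 196.1  87.4  -2.3] 0.0067
red walls 313 [547.5 234.8 236.3  86.5  -7.8] 0.0155 deck 2003 [547.  236.4 234.6  86.6  -8.1] 0.0064
mug [ 0.6504 -0.2967  0.06  ] [ 0.7844 -0.1838  0.0927]
```

```bash
cat > go.py <<'E'
# go.py x y z yaw (mm,deg): turn needed (unit 360deg about tool z), then total shift in 50 mm units, tool axes after the turn
import sys,numpy as np
from plant import bot
from scipy.spatial.transform import Rotation as R
s=bot.state();R0=R.from_euler('xyz',s['ee_rot']);p=s['eef_pos']
for a in sys.argv[1:]:
    x,y,z,w=map(float,a.split(','))
    R1=R.from_euler('xyz',[180,0,w],degrees=True)
    print('turn',((R0.inv()*R1).as_rotvec()/2/np.pi).round(4),'shift',(R1.inv().apply(np.array([x,y,z])/1000-p)/.05).round(3))
    R0=R1;p=np.array([x,y,z])/1000
print('q',s['q'].round(2),'t',s['time'],'F',s['ft_force'].round(1),'p',s['eef_pos'].round(4),np.degrees(s['ee_rot']).round(1),'gap',s['finger_gap'])
E
python3 go.py 450,330,240,176 572,-228,200,176
```

```text
turn [-0.0003 -0.     -0.0411] shift [-5.203 -5.348 -0.368]
turn [0. 0. 0.] shift [ -3.213 -10.963   0.8  ]
q [-1.23  0.32 -0.07  1.45  0.02  1.37 -0.06] t 0.1 F [ 1.1  0.3 -0.5] p [0.2092 0.6149 0.2216] [-179.9    0.   161.2] gap 0.08719583177924317
```

```bash
python3 -m jog '[[[0,0,-0.0205,0,0,0,87],[0,0,-0.0206,-0.3,-0.3,-0.1,87],[0,0,0,-0.7,-0.72,-0.05,87],[0,0,0,-0.7,-0.72,-0.05,87],[0,0,0,-0.7,-0.72,-0.05,87],[0,0,0,-0.7,-0.72,-0.05,87],[0,0,0,-0.7,-0.72,-0.05,87],[0,0,0,-0.7,-0.72,0,87],[0,0,0,-0.7,-0.72,0,87]]]'; python3 go.py 572,-228,200,176
```

```text
time: 1.23
eef_pos: [0.4486, 0.3278, 0.2398]
ee_rot: [-3.141, -0.0, 3.072]
ft_force: [1.4, 1.0, 0.1]
finger_gap: 0.0868
grasp_force: 0.0
turn [-0.     -0.      0.0001] shift [ -3.237 -10.918   0.796]
q [-0.8   0.11  0.13  1.67 -0.01  1.36  0.84] t 1.225 F [1.4 1.  0.1] p [0.4486 0.3278 0.2398] [-180.   -0.  176.] gap 0.08679945218812007
```

```bash
python3 -m jog '[[[0,0,0,-0.27,-0.91,0,87],[0,0,0,-0.27,-0.91,0,87],[0,0,0,-0.27,-0.91,0,87],[0,0,0,-0.27,-0.91,0,87],[0,0,0,-0.27,-0.91,0,87],[0,0,0,-0.27,-0.91,0,87],[0,0,0,-0.27,-0.91,0,87],[0,0,0,-0.27,-0.91,0,87],[0,0,0,-0.27,-0.91,0.1,87],[0,0,0,-0.27,-0.91,0.2,87],[0,0,0,-0.27,-0.91,0.2,87],[0,0,0,-0.267,-0.908,0.2,87],[0,0,0,0,0,0,87]]]'; python3 go.py 572,-228,107,175.9;python3 - <<'E'
from h import *
from plant import capture
c=capture("scene");a=c["frame"][90:240,190:390]
cv2.imwrite("pics/a1.png",cv2.resize(a,None,fx=4,fy=4,interpolation=cv2.INTER_CUBIC))
E
```

```text
time: 2.85
eef_pos: [0.5696, -0.2314, 0.2035]
ee_rot: [-3.139, -0.003, 3.065]
ft_force: [-0.7, -0.3, 0.5]
finger_gap: 0.087
grasp_force: 0.0
turn [-0.0005 -0.0005 -0.0008] shift [-0.042  0.071  1.93 ]
q [-0.17  0.29  0.62  1.59 -0.17  1.32  1.97] t 2.85 F [-0.7 -0.3  0.5] p [ 0.5696 -0.2314  0.2035] [-179.8   -0.2  175.6] gap 0.08702752947236496
```

View pics/a1.png

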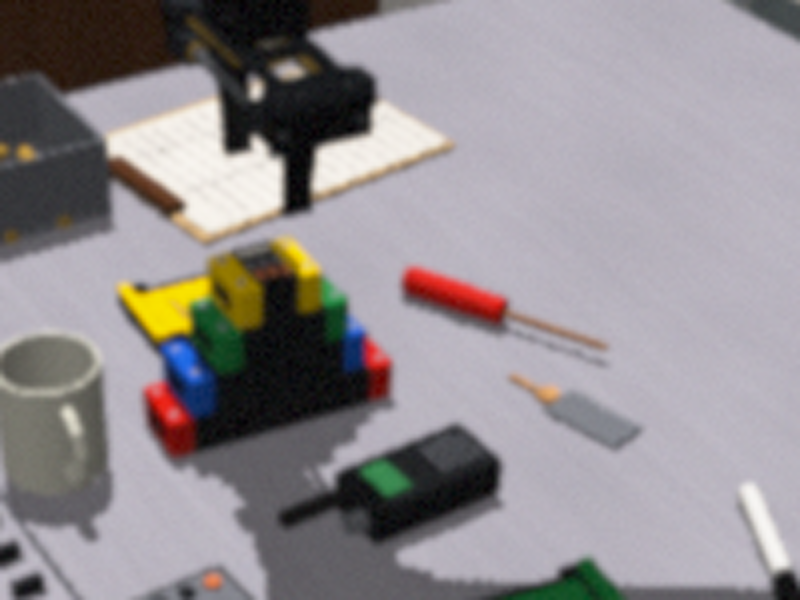

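The gripper (pads near 240,140 and 298,190) hangs over the yellow module (265,275), open along y with clear space around it. I descend in small corrected steps.

```bash
python3 -m jog '[[[0,0,0,-0.04,0.07,0.4,87],[0,0,0,0,0,0.5,87],[0,0,0,0,0,0.4,87],[0,0,0,0,0,0.2,87],[0,0,0,0,0,0,87]]]'; python3 go.py 572,-228,107,175.9
```

```text
time: 3.52
eef_pos: [0.5734, -0.2226, 0.1293]
ee_rot: [3.141, -0.001, 3.073]
ft_force: [-0.5, 0.5, 0.5]
finger_gap: 0.0871
grasp_force: 0.0
turn [ 0.0001 -0.0002  0.0004] shift [ 0.02  -0.111  0.446]
q [-0.16  0.34  0.6   1.68 -0.21  1.18  1.99] t 3.525 F [-0.5  0.5  0.5] p [ 0.5734 -0.2226  0.1293] [ 1.80e+02 -1.00e-01  1.76e+02] gap 0.08707233207724269
```

```bash
python3 -m jog '[[[0,0,0,0.02,-0.11,0.1,87],[0,0,0,0,0,0.2,87],[0,0,0,0,0,0.14,87],[0,0,0,0,0,0,87],[0,0,0,0,0,0,87]]]'; python3 go.py 572,-228,107,175.9
```

```text
time: 4.15
eef_pos: [0.5725, -0.2286, 0.1081]
ee_rot: [-3.142, 0.0, 3.072]
ft_force: [-0.1, 1.2, 0.3]
finger_gap: 0.0874
grasp_force: 0.0
turn [-0.      0.      0.0003] shift [0.01  0.011 0.023]
q [-0.14  0.37  0.59  1.7  -0.22  1.15  2.01] t 4.15 F [-0.1  1.2  0.3] p [ 0.5725 -0.2286  0.1081] [-180.    0.  176.] gap 0.08736783337344714
```

```bash
python3 -m jog '[[[0,0,0,0,0,0,54],[0,0,0,0,0,0,50],[0,0,0,0,0,0,50],[0,0,0,0,0,0,50],[0,0,0,0,0,0,50],[0,0,0,0,0,0,50]]]'; python3 go.py 572,-228,107,175.9
```

```text
time: 4.9
eef_pos: [0.5724, -0.2288, 0.1082]
ee_rot: [-3.141, 0.0, 3.072]
ft_force: [-0.8, -1.1, 0.5]
finger_gap: 0.0556
grasp_force: 30.0
turn [-0.      0.      0.0003] shift [0.008 0.016 0.023]
q [-0.14  0.37  0.59  1.7  -0.22  1.15  2.01] t 4.9 F [-0.8 -1.1  0.5] p [ 0.5724 -0.2288  0.1082] [-180.    0.  176.] gap 0.05564996198418181
```

```bash
python3 -m jog '[[[0,0,0,0,0,-0.1,50],[0,0,0,0,0,-0.4,50],[0,0,0,0,0,-0.5,50],[0,0,0,0,0,-0.2,50],[0,0,0,0,0,0,50]]]'; python3 go.py 550,-380.5,168,176 550,-380.5,16,176; python3 - <<'E'
from h import *
from plant import capture
c=capture("scene");a=c["frame"][90:240,190:390]
cv2.imwrite("pics/a2.png",cv2.resize(a,None,fx=3,fy=3,interpolation=cv2.INTER_CUBIC))
E
```

```text
time: 5.52
eef_pos: [0.5729, -0.2287, 0.1693]
ee_rot: [-3.142, 0.002, 3.072]
ft_force: [0.0, -0.4, -0.9]
finger_gap: 0.0559
grasp_force: 30.0
turn [-0.      0.0003  0.0001] shift [ 0.246 -3.06   0.025]
turn [0. 0. 0.] shift [ 0.   -0.    3.04]
q [-0.16  0.31  0.61  1.63 -0.19  1.25  1.98] t 5.525 F [ 0.  -0.4 -0.9] p [ 0.5729 -0.2287  0.1693] [-1.80e+02  1.00e-01  1.76e+02] gap 0.05590152190743757
```

View pics/a2.png

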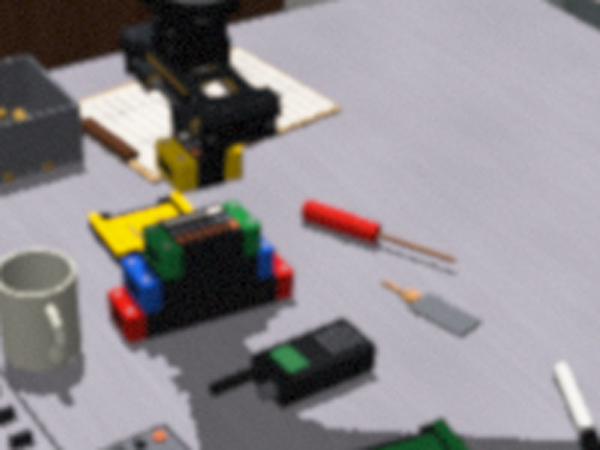

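Yellow alone has been lifted (200,160). Green is left on top of the stack, undisturbed (205,235). Next I carry yellow over to its dock.

```bash
python3 -m jog '[[[0,0,0,0.04,-0.3,0,50],[0,0,0,0.05,-0.6,0,50],[0,0,0,0.05,-0.7,0,50],[0,0,0,0.05,-0.7,0,50],[0,0,0,0.03,-0.5,0,50],[0,0,0,0.03,-0.26,0.2,50],[0,0,0,0,0,0.4,50],[0,0,0,0,0,0.6,50],[0,0,0,0,0,0.6,50],[0,0,0,0,0,0.4,50],[0,0,0,0,0,0.2,50],[0,0,0,0,0,0,50],[0,0,0,0,0,0,50]]]'; python3 go.py 550,-380.5,14,176
```

```text
time: 7.2
eef_pos: [0.55, -0.3809, 0.0492]
ee_rot: [-3.141, 0.002, 3.072]
ft_force: [0.0, -0.2, -0.1]
finger_gap: 0.0559
grasp_force: 30.0
turn [-0.0001  0.0003  0.0001] shift [-0.     0.007  0.705]
q [ 0.11  0.55  0.61  1.61 -0.34  1.09  2.31] t 7.2 F [ 0.  -0.2 -0.1] p [ 0.55   -0.3809  0.0492] [-1.799e+02  1.000e-01  1.760e+02] gap 0.055903056952882606
```

```bash
python3 -m jog '[[[0,0,0,0,0,0.25,50],[0,0,0,0,0,0.25,50],[0,0,0,0,0,0.12,50],[0,0,0,0,0,0.04,50],[0,0,0,0,0,0,50],[0,0,0,0,0,0,50]]]'; python3 go.py 550,-380.5,14,176; python3 - <<'E'
from h import *
from plant import capture
for n,(r,k) in dict(scene=(110,190),top=(160,320)).items():
    c=capture(n);a=c["frame"][r:r+120,k:k+160]
    b=cv2.resize(a,(640,480),interpolation=cv2.INTER_CUBIC) if n=="scene" else None
    if b is not None: cv2.imwrite("pics/a3.png",b)
E
```

```text
time: 7.95
eef_pos: [0.5495, -0.3806, 0.0154]
ee_rot: [-3.141, 0.001, 3.072]
ft_force: [0.3, -0.0, -0.7]
finger_gap: 0.056
grasp_force: 30.0
turn [-0.0001  0.0001  0.    ] shift [-0.01   0.002  0.028]
q [ 0.13  0.58  0.59  1.63 -0.36  1.04  2.32] t 7.95 F [ 0.3 -0.  -0.7] p [ 0.5495 -0.3806  0.0154] [-180.    0.  176.] gap 0.055955751344988355
```

View pics/a3.png

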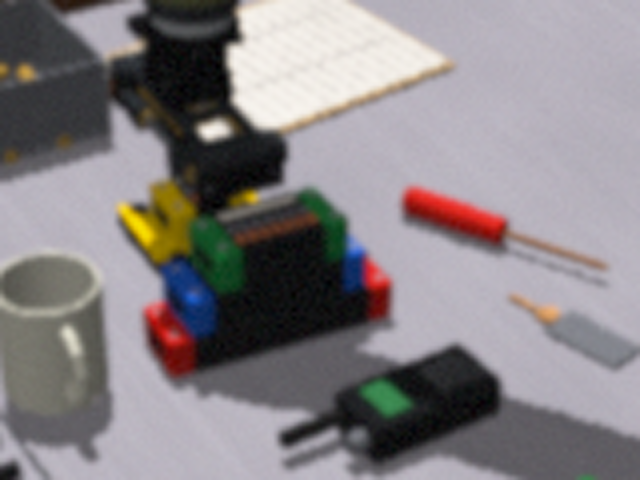

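Yellow (175,215) sits between the end walls of its dock with the stack untouched in front. I lower it until contact.

```bash
python3 -m jog '[[[0,0,0,0,0,0.02,50],[0,0,0,0,0,0.02,50],[0,0,0,0,0,0,50]]]'; python3 go.py 550,-380.5,14,176
```

```text
time: 8.43
eef_pos: [0.5495, -0.3804, 0.0142]
ee_rot: [3.141, 0.001, 3.072]
ft_force: [-2.2, 2.2, 5.1]
finger_gap: 0.056
grasp_force: 30.0
turn [0.     0.0001 0.0001] shift [-0.01  -0.     0.004]
q [ 0.13  0.59  0.59  1.63 -0.36  1.04  2.32] t 8.425 F [-2.2  2.2  5.1] p [ 0.5495 -0.3804  0.0142] [180.   0. 176.] gap 0.05604623749827843
```

```bash
python3 -m jog '[[[0,0,0,0,0,0,65],[0,0,0,0,0,0,80],[0,0,0,0,0,0,80],[0,0,0,0,0,-0.2,80],[0,0,0,0,0,-0.6,80],[0,0,0,0,0,-0.9,80],[0,0,0,0,0,-0.9,80],[0,0,0,0,0,-0.7,80],[0,0,0,0,0,-0.2,80],[0,0,0,0,0,0,80]]]'; python3 - <<'E'
from h import *
from plant import capture
for n in("top","scene"):
    c=capture(n);np.savez(f"/tmp/{n}1.npz",**c);print(n)
    print('yellow',*module(c,'yellow',(.55,-.38),.042))
    for k in('green','blue','red'): print(k,*module(c,k,(.571,-.228),TOP[k]))
    if n=="top":cv2.imwrite("pics/a4.png",cv2.resize(c["frame"][160:300,300:500],None,fx=3,fy=3))
E
python3 go.py 571,-228,73,176.5
```

```text
time: 9.68
eef_pos: [0.5493, -0.3804, 0.1884]
ee_rot: [-3.142, 0.001, 3.072]
ft_force: [-0.3, 1.1, -1.0]
finger_gap: 0.08
grasp_force: 0.0
top
yellow 60 [ 548.4 -352.8   67.8    8.7   -5.1] 0.0428
green 112 [ 522.8 -224.6   53.2   17.2  -89.6] 0.1034
blue 260 [ 569.2 -230.3  147.3   56.1   -3.5] 0.0693
red 237 [ 567.6 -227.9  188.8   55.7   -4.5] 0.0352
scene
yellow 130 [ 552.  -377.9   69.7   60.3   -3.3] 0.0388
green 134 [ 571.7 -230.2  111.2   57.2   -3.2] 0.099
blue 119 [ 573.4 -226.9  152.2   58.8   -6.7] 0.0649
red 120 [ 570.9 -229.5  191.    59.8   -4. ] 0.0309
turn [ 0.0002 -0.0003 -0.0013] shift [-0.262  3.056  2.268]
q [ 0.08  0.43  0.65  1.47 -0.26  1.33  2.25] t 9.775 F [-0.   0.9  0.2] p [ 0.5486 -0.3797  0.1864] [ 1.799e+02 -1.000e-01  1.760e+02] gap 0.07997164545554793
```

View pics/a4.png

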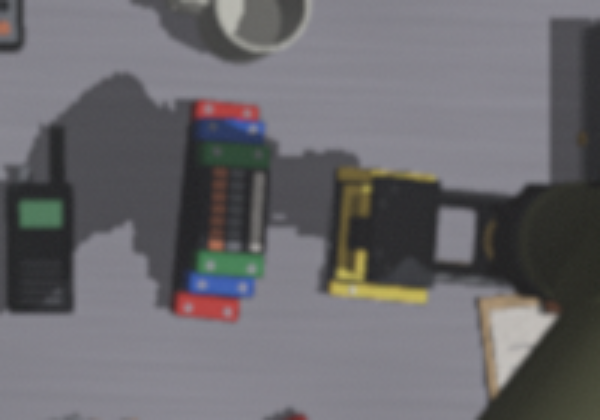

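The top crop shows the yellow module inside its dock under the gripper (385,235). The stack (230,210) is clear and the radio (40,245) and mug (262,10) are untouched. Green is next.

```bash
python3 -m jog '[[[0,0,-0.002,-0.04,0.4,0,87],[0,0,0,-0.05,0.6,0,87],[0,0,0,-0.05,0.6,0,87],[0,0,0,-0.05,0.6,0,87],[0,0,0,-0.04,0.5,0,87],[0,0,0,-0.01,0.3,0.2,87],[0,0,0,0,0.02,0.5,87],[0,0,0,0,0,0.5,87],[0,0,0,0,0,0.4,87],[0,0,0,0,0,0.2,87],[0,0,0,0,0,0,87],[0,0,0,0,0,0,87]]]'; python3 go.py 570,-229,74,176.8
```

```text
time: 11.28
eef_pos: [0.5706, -0.2307, 0.0989]
ee_rot: [-3.141, 0.001, 3.084]
ft_force: [-0.6, 0.4, -0.3]
finger_gap: 0.087
grasp_force: 0.0
turn [-0.0001  0.0002 -0.0002] shift [0.015 0.034 0.498]
q [-0.14  0.37  0.59  1.71 -0.23  1.13  2.03] t 11.275 F [-0.6  0.4 -0.3] p [ 0.5706 -0.2307  0.0989] [-1.800e+02  1.000e-01  1.767e+02] gap 0.08704787063322615
```

```bash
python3 -m jog '[[[0,0,0,0.01,0.03,0.2,87],[0,0,0,0,0,0.2,87],[0,0,0,0,0,0.1,87],[0,0,0,0,0,0,87],[0,0,0,0,0,0,60],[0,0,0,0,0,0,50],[0,0,0,0,0,0,50],[0,0,0,0,0,0,50],[0,0,0,0,0,0,50],[0,0,0,0,0,0,50]]]'; python3 go.py 570,-229,140,176.8
```

```text
time: 12.52
eef_pos: [0.5697, -0.2292, 0.0733]
ee_rot: [-3.141, 0.0, 3.084]
ft_force: [-0.5, -2.1, 1.4]
finger_gap: 0.0554
grasp_force: 30.0
turn [-0.0001  0.0001 -0.0002] shift [-0.006  0.005 -1.334]
q [-0.14  0.4   0.59  1.73 -0.25  1.08  2.04] t 12.525 F [-0.5 -2.1  1.4] p [ 0.5697 -0.2292  0.0733] [-180.     0.   176.7] gap 0.05536622629755745
```

```bash
python3 -m jog '[[[0,0,0,0,0,-0.1,50],[0,0,0,0,0,-0.4,50],[0,0,0,0,0,-0.5,50],[0,0,0,0,0,-0.3,50],[0,0,0.013,0,0,0,50],[0,0,0,0,0,0,50]]]'; python3 go.py 556,86.3,138,172 556,86.3,50,172; python3 - <<'E'
from h import *
from plant import capture
c=capture("scene")
for k in('blue','red'): print(k,*module(c,k,(.571,-.228),TOP[k]))
print(*module(c,'green',(.571,-.228),.168))
E
```

```text
time: 13.28
eef_pos: [0.5698, -0.2286, 0.1387]
ee_rot: [3.141, 0.001, 3.004]
ft_force: [-0.0, 0.0, -0.9]
finger_gap: 0.0559
grasp_force: 30.0
turn [0.     0.0001 0.0003] shift [1.149 6.199 0.013]
turn [0. 0. 0.] shift [ 0.   -0.    1.76]
q [-0.17  0.34  0.62  1.67 -0.21  1.2   1.93] t 13.275 F [-0.   0.  -0.9] p [ 0.5698 -0.2286  0.1387] [180.    0.  172.1] gap 0.055937777587616186
blue 170 [ 574.6 -228.2  151.1   57.7   -4.2] 0.0652
red 119 [ 571.6 -226.4  190.7   56.5   -6.1] 0.0311
89 [ 585.4 -208.3  113.7   49.7  -37.2] 0.1644
```

```bash
python3 -m jog '[[[0,0,0,0.06,0.35,0,50],[0,0,0,0.12,0.65,0,50],[0,0,0,0.15,0.8,0,50],[0,0,0,0.15,0.8,0,50],[0,0,0,0.15,0.8,0,50],[0,0,0,0.15,0.8,0,50],[0,0,0,0.15,0.8,0,50],[0,0,0,0.12,0.65,0,50],[0,0,0,0.08,0.4,0,50],[0,0,0,0.02,0.15,0.2,50],[0,0,0,0,0,0.4,50],[0,0,0,0,0,0.6,50],[0,0,0,0,0,0.4,50],[0,0,0,0,0,0.2,50],[0,0,0,0,0,0,50],[0,0,0,0,0,0,50]]]'; python3 go.py 556,86.3,13.3,172
```

```text
time: 15.32
eef_pos: [0.5563, 0.0862, 0.0489]
ee_rot: [3.141, 0.001, 3.003]
ft_force: [0.4, -0.8, -1.7]
finger_gap: 0.0558
grasp_force: 30.0
turn [0.0001 0.0002 0.0001] shift [0.006 0.002 0.712]
q [-0.58  0.3   0.44  1.88 -0.15  0.99  1.36] t 15.325 F [ 0.4 -0.8 -1.7] p [0.5563 0.0862 0.0489] [1.80e+02 1.00e-01 1.72e+02] gap 0.055844188513256475
```

```bash
python3 -m jog '[[[0,0,0,0,0,0.25,50],[0,0,0,0,0,0.25,50],[0,0,0,0,0,0.12,50],[0,0,0,0,0,0.04,50],[0,0,0,0,0,0,50],[0,0,0,0,0,0,50]]]'; python3 go.py 556,86.3,13.3,172; python3 - <<'E'
from h import *
from plant import capture
c=capture("scene");a=c["frame"][180:300,240:400]
cv2.imwrite("pics/a5.png",cv2.resize(a,(640,480),interpolation=cv2.INTER_CUBIC))
E
```

```text
time: 16.08
eef_pos: [0.5559, 0.0862, 0.0154]
ee_rot: [3.141, 0.001, 3.003]
ft_force: [-0.7, -0.4, -3.2]
finger_gap: 0.0557
grasp_force: 30.0
turn [0.0001 0.0001 0.0001] shift [-0.002  0.001  0.042]
q [-0.57  0.35  0.43  1.9  -0.18  0.93  1.37] t 16.075 F [-0.7 -0.4 -3.2] p [0.5559 0.0862 0.0154] [180.    0.  172.1] gap 0.055724518274405416
```

View pics/a5.png

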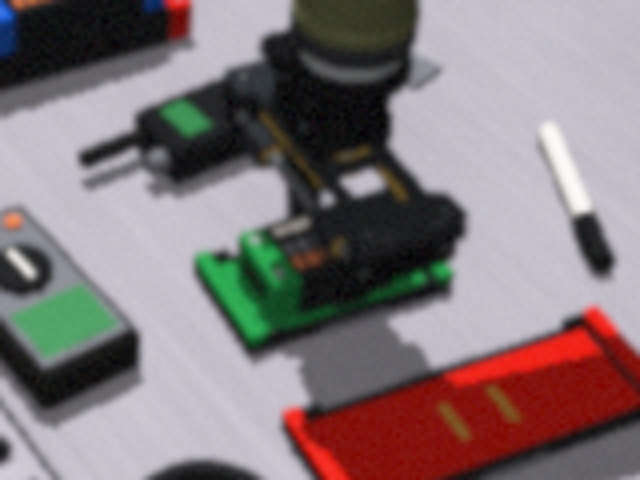

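The green module (270,270) is between its dock's end walls, just above the deck and aligned with it. Lower and release.

```bash
python3 -m jog '[[[0,0,0,0,0,0.02,50],[0,0,0,0,0,0.02,50],[0,0,0,0,0,0.01,50],[0,0,0,0,0,0,50]]]'; python3 go.py 556,86.3,13.3,172
```

```text
time: 16.62
eef_pos: [0.5557, 0.0863, 0.0133]
ee_rot: [3.141, 0.0, 3.003]
ft_force: [-3.3, -0.5, 4.9]
finger_gap: 0.0556
grasp_force: 30.0
turn [0.0001 0.     0.0002] shift [-0.006  0.001 -0.001]
q [-0.57  0.35  0.43  1.9  -0.18  0.93  1.38] t 16.625 F [-3.3 -0.5  4.9] p [0.5557 0.0863 0.0133] [180.    0.  172.1] gap 0.05555527850140096
```

```bash
python3 -m jog '[[[0,0,0,0,0,0,65],[0,0,0,0,0,0,80],[0,0,0,0,0,0,80],[0,0,0,0,0,-0.2,80],[0,0,0,0,0,-0.5,80],[0,0,0,0,0,-0.7,80],[0,0,0,0,0,-0.7,80],[0,0,0,0,0,-0.5,80],[0,0,0,0,0,-0.2,80],[0,0,0,0,0,0,80]]]'; python3 go.py 572,-229,150,176.2 572,-229,39.5,176.2;  python3 - <<'E'
from h import *
from plant import capture
for n in("top","scene"):
    c=capture(n);print(n)
    print('green',*module(c,'green',(.556,.086),.042,.09))
    for k in('blue','red'): print(k,*module(c,k,(.571,-.228),TOP[k]))
E
```

```text
time: 17.88
eef_pos: [0.5558, 0.0863, 0.153]
ee_rot: [3.141, 0.001, 3.003]
ft_force: [0.0, 1.0, -0.6]
finger_gap: 0.0798
grasp_force: 0.0
turn [ 0.0001  0.0001 -0.0115] shift [-0.742 -6.27   0.06 ]
turn [0. 0. 0.] shift [ 0.   -0.    2.21]
q [-0.61  0.19  0.46  1.78 -0.09  1.19  1.31] t 17.875 F [ 0.   1.  -0.6] p [0.5558 0.0863 0.153 ] [1.800e+02 1.000e-01 1.721e+02] gap 0.0798496491883372
top
green 9 [602.1  58.3  11.3   5.5  46.3] 0.0443
blue 323 [ 569.3 -230.1  147.9   55.6   -3.2] 0.0692
red 234 [ 567.6 -228.4  188.2   55.8   -4.7] 0.0353
scene
green 208 [557.5  88.7 112.3  56.8  -8.1] 0.0396
blue 173 [ 574.7 -230.   150.7   57.7   -3.3] 0.0651
red 116 [ 571.1 -227.4  190.6   59.6   -4.7] 0.031
```

```bash
python3 -m jog '[[[0,0,-0.012,0,0,0,87],[0,0,0,-0.04,-0.4,0,87],[0,0,0,-0.08,-0.7,0,87],[0,0,0,-0.1,-0.8,0,87],[0,0,0,-0.1,-0.8,0,87],[0,0,0,-0.1,-0.8,0,87],[0,0,0,-0.1,-0.8,0,87],[0,0,0,-0.1,-0.8,0,87],[0,0,0,-0.08,-0.65,0,87],[0,0,0,-0.04,-0.4,0.1,87],[0,0,0,0,-0.13,0.3,87],[0,0,0,0,0,0.5,87],[0,0,0,0,0,0.4,87],[0,0,0,0,0,0.3,87],[0,0,0,0,0,0.1,87],[0,0,0,0,0,0,87],[0,0,0,0,0,0,87]]]'; python3 go.py 571.5,-229.5,39.5,176.5
```

```text
time: 20.1
eef_pos: [0.5733, -0.2297, 0.0684]
ee_rot: [-3.141, 0.002, 3.078]
ft_force: [0.8, -0.3, -0.2]
finger_gap: 0.0868
grasp_force: 0.0
turn [-0.      0.0003 -0.0003] shift [0.036 0.003 0.579]
q [-0.15  0.42  0.61  1.73 -0.26  1.08  2.05] t 20.1 F [ 0.8 -0.3 -0.2] p [ 0.5733 -0.2297  0.0684] [-1.800e+02  1.000e-01  1.764e+02] gap 0.08681875493332654
```

```bash
python3 -m jog '[[[0,0,0,0.03,0,0.2,87],[0,0,0,0,0,0.25,87],[0,0,0,0,0,0.12,87],[0,0,0,0,0,0,87],[0,0,0,0,0,0,60],[0,0,0,0,0,0,50],[0,0,0,0,0,0,50],[0,0,0,0,0,0,50],[0,0,0,0,0,0,50],[0,0,0,0,0,0,50]]]'; python3 go.py 571.5,-229.5,39.5,176.5
```

```text
time: 21.35
eef_pos: [0.5712, -0.2301, 0.0393]
ee_rot: [-3.141, 0.001, 3.078]
ft_force: [-0.3, -1.8, 1.2]
finger_gap: 0.056
grasp_force: 30.0
turn [-0.0001  0.0001 -0.0004] shift [-0.006  0.011 -0.003]
q [-0.14  0.45  0.59  1.75 -0.29  1.03  2.07] t 21.35 F [-0.3 -1.8  1.2] p [ 0.5712 -0.2301  0.0393] [-180.     0.   176.4] gap 0.05595474277048635
```

```bash
python3 -m jog '[[[0,0,0,0,0,-0.1,50],[0,0,0,0,0,-0.4,50],[0,0,0,0,0,-0.6,50],[0,0,0,0,0,-0.5,50],[0,0,-0.003,0,0,0,50],[0,0,0,0,0,0,50]]]'; python3 go.py 537,387,119,177.3; python3 - <<'E'
from h import *
from plant import capture
for n in("top","scene"):
    c=capture(n);print(n)
    print('red',*module(c,'red',(.571,-.228),TOP['red'],.13))
E
```

```text
time: 22.1
eef_pos: [0.5707, -0.2289, 0.1186]
ee_rot: [3.141, -0.001, 3.098]
ft_force: [0.3, 0.6, -2.3]
finger_gap: 0.0557
grasp_force: 30.0
turn [ 0.0001 -0.0001  0.0005] shift [ 1.2540e+00  1.2272e+01 -9.0000e-03]
q [-0.17  0.36  0.62  1.69 -0.22  1.17  2.04] t 22.1 F [ 0.3  0.6 -2.3] p [ 0.5707 -0.2289  0.1186] [180.   -0.  177.5] gap 0.0557230387711203
top
red 193 [ 567.4 -228.5  188.4   55.3   -5. ] 0.0351
scene
red 188 [ 571.4 -228.3  190.9   57.6   -5.1] 0.031
```

```bash
python3 -m jog '[[[0,0,0,0.03,0.3,0,50],[0,0,0,0.06,0.6,0,50],[0,0,0,0.09,0.85,0,50],[0,0,0,0.09,0.9,0,50],[0,0,0,0.09,0.9,0,50],[0,0,0,0.09,0.9,0,50],[0,0,0,0.09,0.9,0,50],[0,0,0,0.09,0.9,0,50],[0,0,0,0.09,0.9,0,50],[0,0,0,0.09,0.9,0,50],[0,0,0,0.09,0.9,0,50],[0,0,0,0.09,0.9,0,50],[0,0,0,0.09,0.9,0,50],[0,0,0,0.09,0.75,0,50],[0,0,0,0.06,0.45,0,50],[0,0,0,0.03,0.22,0,50],[0,0,0,0,0,0,50],[0,0,0,0,0,0,50]]]'; python3 go.py 537,387,119,177.3 537,387,45,177.3
```

```text
time: 24.45
eef_pos: [0.536, 0.3791, 0.1191]
ee_rot: [-3.14, 0.0, 3.095]
ft_force: [0.6, -0.6, -2.9]
finger_gap: 0.0556
grasp_force: 30.0
turn [-0.0002  0.0001  0.    ] shift [-0.012  0.16   0.003]
turn [0. 0. 0.] shift [-0.   -0.    1.48]
q [-0.91  0.41  0.32  1.57 -0.13  1.19  0.96] t 24.45 F [ 0.6 -0.6 -2.9] p [0.536  0.3791 0.1191] [-179.9    0.   177.3] gap 0.05564772878995283
```

```bash
python3 -m jog '[[[0,0,0,-0.01,0.16,0.2,50],[0,0,0,0,0,0.4,50],[0,0,0,0,0,0.5,50],[0,0,0,0,0,0.3,50],[0,0,0,0,0,0.1,50],[0,0,0,0,0,0,50],[0,0,0,0,0,0,50]]]'; python3 go.py 537,387,13.3,177.3
```

```text
time: 25.32
eef_pos: [0.5367, 0.3897, 0.0451]
ee_rot: [3.14, 0.001, 3.097]
ft_force: [-0.1, 0.8, -3.2]
finger_gap: 0.0558
grasp_force: 30.0
turn [0.0002 0.0002 0.0004] shift [-0.008 -0.054  0.636]
q [-0.9   0.49  0.3   1.62 -0.16  1.06  0.97] t 25.325 F [-0.1  0.8 -3.2] p [0.5367 0.3897 0.0451] [1.799e+02 1.000e-01 1.775e+02] gap 0.05575847547180651
```

```bash
python3 -m jog '[[[0,0,0,-0.01,-0.05,0.2,50],[0,0,0,0,0,0.2,50],[0,0,0,0,0,0.15,50],[0,0,0,0,0,0.04,50],[0,0,0,0,0,0,50],[0,0,0,0,0,0,50]]]'; python3 go.py 537,387,13.3,177.3; python3 - <<'E'
from h import *
from plant import capture
c=capture("scene");a=c["frame"][250:370,320:480]
cv2.imwrite("pics/a6.png",cv2.resize(a,(640,480),interpolation=cv2.INTER_CUBIC))
E
```

```text
time: 26.08
eef_pos: [0.5367, 0.387, 0.015]
ee_rot: [3.141, 0.001, 3.097]
ft_force: [0.2, -0.5, -2.4]
finger_gap: 0.0554
grasp_force: 30.0
turn [0.0001 0.0001 0.0004] shift [-0.006  0.001  0.033]
q [-0.89  0.52  0.3   1.64 -0.17  1.01  0.99] t 26.075 F [ 0.2 -0.5 -2.4] p [0.5367 0.387  0.015 ] [180.    0.  177.5] gap 0.05544522750003264
```

View pics/a6.png

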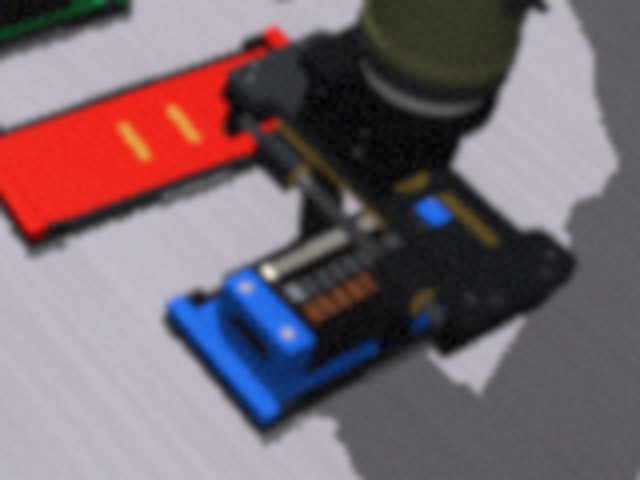

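The blue module (270,310) is inside its dock, with deck visible all round and parallel to the rim. Lower.

```bash
python3 -m jog '[[[0,0,0,0,0,0.02,50],[0,0,0,0,0,0.02,50],[0,0,0,0,0,0,50]]]'; python3 go.py 537,387,13.3,177.3
```

```text
time: 26.5
eef_pos: [0.5366, 0.3869, 0.0133]
ee_rot: [3.141, 0.0, 3.097]
ft_force: [-1.0, -1.9, 3.9]
finger_gap: 0.056
grasp_force: 30.0
turn [0.0001 0.     0.0004] shift [-0.008  0.003  0.001]
q [-0.89  0.52  0.3   1.64 -0.17  1.01  0.99] t 26.5 F [-1.  -1.9  3.9] p [0.5366 0.3869 0.0133] [180.    0.  177.5] gap 0.05599882605296061
```

```bash
python3 -m jog '[[[0,0,0,0,0,0,65],[0,0,0,0,0,0,80],[0,0,0,0,0,0,80],[0,0,0,0,0,-0.2,80],[0,0,0,0,0,-0.5,80],[0,0,0,0,0,-0.6,80],[0,0,0,0,0,-0.5,80],[0,0,0.007,0,0,-0.2,80],[0,0,0,0,0,0,80]]]'; python3 go.py 569.5,-228.4,115,175;  python3 - <<'E'
from h import *
from plant import capture
c=capture("scene")
print('blue',*module(c,'blue',(.537,.387),.042))
E
```

```text
time: 27.62
eef_pos: [0.5373, 0.3873, 0.1144]
ee_rot: [3.139, 0.002, 3.054]
ft_force: [-0.2, 0.5, 0.1]
finger_gap: 0.0802
grasp_force: 0.0
turn [ 0.0004  0.0003 -0.0001] shift [-1.7150e+00 -1.2211e+01 -1.1000e-02]
q [-0.92  0.42  0.33  1.56 -0.14  1.18  0.92] t 27.625 F [-0.2  0.5  0.1] p [0.5373 0.3873 0.1144] [1.799e+02 1.000e-01 1.750e+02] gap 0.08019908535438312
blue 370 [538.  388.  152.5  57.3  -2.6] 0.04
```

```bash
python3 -m jog '[[[0,0,0,-0.04,-0.3,0,87],[0,0,0,-0.09,-0.6,0,87],[0,0,0,-0.12,-0.85,0,87],[0,0,0,-0.13,-0.9,0,87],[0,0,0,-0.13,-0.9,0,87],[0,0,0,-0.13,-0.9,0,87],[0,0,0,-0.13,-0.9,0,87],[0,0,0,-0.13,-0.9,0,87],[0,0,0,-0.13,-0.9,0,87],[0,0,0,-0.13,-0.9,0,87],[0,0,0,-0.13,-0.9,0,87],[0,0,0,-0.13,-0.9,0,87],[0,0,0,-0.13,-0.9,0,87],[0,0,0,-0.1,-0.75,0,87],[0,0,0,-0.06,-0.45,0,87],[0,0,0,-0.03,-0.26,0,87],[0,0,0,0,0,0.2,87],[0,0,0,0,0,0.3,87],[0,0,0,0,0,0,87],[0,0,0,0,0,0,87]]]'; python3 go.py 569.5,-228.4,5.3,175
```

```text
time: 30.18
eef_pos: [0.5693, -0.2282, 0.0873]
ee_rot: [3.141, -0.0, 3.055]
ft_force: [0.5, 0.3, 1.0]
finger_gap: 0.0869
grasp_force: 0.0
turn [ 0.     -0.0001  0.    ] shift [-0.004 -0.004  1.64 ]
q [-0.17  0.39  0.62  1.72 -0.25  1.11  2.01] t 30.175 F [0.5 0.3 1. ] p [ 0.5693 -0.2282  0.0873] [180.  -0. 175.] gap 0.0869116575093523
```

```bash
python3 -m jog '[[[0,0,0,0,0,0.3,87],[0,0,0,0,0,0.5,87],[0,0,0,0,0,0.5,87],[0,0,0,0,0,0.2,87],[0,0,0,0,0,0.1,87],[0,0,0,0,0,0.04,87],[0,0,0,0,0,0,87],[0,0,0,0,0,0,87],[0,0,0,0,0,0,60],[0,0,0,0,0,0,50],[0,0,0,0,0,0,50],[0,0,0,0,0,0,50],[0,0,0,0,0,0,50],[0,0,0,0,0,0,50]]]'; python3 go.py 569.5,-228.4,5.3,175
```

```text
time: 31.92
eef_pos: [0.5691, -0.2295, 0.0056]
ee_rot: [-3.141, 0.0, 3.053]
ft_force: [0.4, -1.7, 0.3]
finger_gap: 0.0554
grasp_force: 30.0
turn [-0.0001  0.     -0.0002] shift [-0.006  0.023  0.005]
q [-0.13  0.49  0.58  1.78 -0.32  0.97  2.06] t 31.925 F [ 0.4 -1.7  0.3] p [ 0.5691 -0.2295  0.0056] [-180.     0.   174.9] gap 0.055433363326456264
```

```bash
python3 -m jog '[[[0,0,0,0,0,-0.1,50],[0,0,0,0,0,-0.4,50],[0,0,0,0,0,-0.7,50],[0,0,0,0,0,-0.6,50],[0,0,0.0075,0,0,-0.2,50],[0,0,0,0,0,0,50]]]'; python3 go.py 546,235.5,105,172.2
```

```text
time: 32.67
eef_pos: [0.5701, -0.2292, 0.1077]
ee_rot: [3.141, 0.003, 3.007]
ft_force: [0.2, 0.3, -2.3]
finger_gap: 0.0557
grasp_force: 30.0
turn [0.     0.0005 0.0002] shift [1.74  9.142 0.053]
q [-0.18  0.37  0.64  1.71 -0.24  1.14  1.96] t 32.675 F [ 0.2  0.3 -2.3] p [ 0.5701 -0.2292  0.1077] [180.    0.2 172.3] gap 0.05566560314932687
```

```bash
python3 -m jog '[[[0,0,0,0.06,0.3,0,50],[0,0,0,0.12,0.6,0,50],[0,0,0,0.16,0.85,0,50],[0,0,0,0.17,0.9,0,50],[0,0,0,0.17,0.9,0,50],[0,0,0,0.17,0.9,0,50],[0,0,0,0.17,0.9,0,50],[0,0,0,0.17,0.9,0,50],[0,0,0,0.17,0.9,0,50],[0,0,0,0.16,0.85,0,50],[0,0,0,0.12,0.6,0,50],[0,0,0,0.06,0.35,0,50],[0,0,0,0.03,0.19,0,50],[0,0,0,0,0,0.2,50],[0,0,0,0,0,0.5,50],[0,0,0,0,0,0.3,50],[0,0,0,0,0,0.2,50],[0,0,0,0,0,0,50],[0,0,0,0,0,0,50]]]'; python3 go.py 546,235.5,13.6,172.2
```

```text
time: 35.05
eef_pos: [0.5459, 0.2355, 0.0463]
ee_rot: [3.141, 0.001, 3.006]
ft_force: [0.7, 0.2, -2.1]
finger_gap: 0.0563
grasp_force: 30.0
turn [0.0001 0.0002 0.0001] shift [-0.003  0.     0.653]
q [-0.79  0.37  0.4   1.8  -0.17  1.01  1.11] t 35.05 F [ 0.7  0.2 -2.1] p [0.5459 0.2355 0.0463] [1.800e+02 1.000e-01 1.722e+02] gap 0.05625637689144686
```

```bash
python3 -m jog '[[[0,0,0,0,0,0.2,50],[0,0,0,0,0,0.2,50],[0,0,0,0,0,0.15,50],[0,0,0,0,0,0.06,50],[0,0,0,0,0,0,50],[0,0,0,0,0,0,50]]]'; python3 go.py 546,235.5,13.6,172.2; python3 - <<'E'
from h import *
from plant import capture
c=capture("scene");a=c["frame"][210:330,280:440]
cv2.imwrite("pics/a7.png",cv2.resize(a,(640,480),interpolation=cv2.INTER_CUBIC))
E
```

```text
time: 35.8
eef_pos: [0.5455, 0.2356, 0.0154]
ee_rot: [3.141, 0.001, 3.006]
ft_force: [-0.2, 1.1, -2.3]
finger_gap: 0.0556
grasp_force: 30.0
turn [0.0001 0.0001 0.0001] shift [-0.009  0.     0.035]
q [-0.78  0.41  0.39  1.82 -0.19  0.95  1.13] t 35.8 F [-0.2  1.1 -2.3] p [0.5455 0.2356 0.0154] [180.    0.  172.2] gap 0.05564077414087284
```

View pics/a7.png

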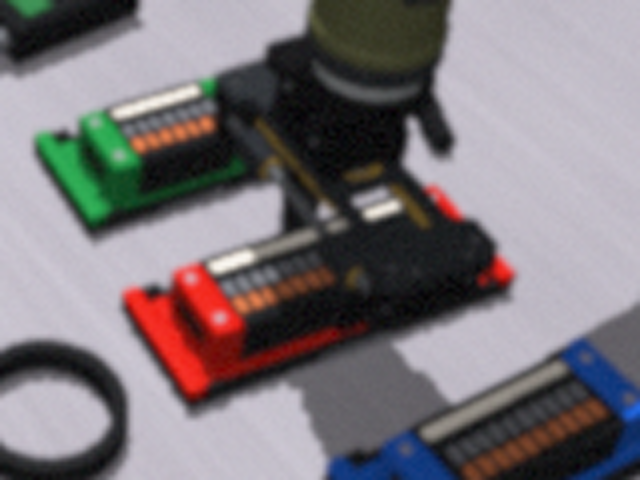

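The red module (215,310) is inside its rim. Green (160,140) and blue (520,430) lie flat in their docks. Lower.

```bash
python3 -m jog '[[[0,0,0,0,0,0.02,50],[0,0,0,0,0,0.02,50],[0,0,0,0,0,0,50]]]'; python3 go.py 546,235.5,13.6,172.2
```

```text
time: 36.22
eef_pos: [0.5454, 0.2356, 0.0136]
ee_rot: [3.141, 0.0, 3.006]
ft_force: [-0.9, -0.9, 1.9]
finger_gap: 0.0557
grasp_force: 30.0
turn [0.0001 0.     0.0001] shift [-0.012  0.    -0.001]
q [-0.78  0.41  0.39  1.82 -0.19  0.95  1.13] t 36.225 F [-0.9 -0.9  1.9] p [0.5454 0.2356 0.0136] [180.    0.  172.2] gap 0.0557290596142296
```

```bash
python3 -m jog '[[[0,0,0,0,0,0.01,50],[0,0,0,0,0,0,65],[0,0,0,0,0,0,80],[0,0,0,0,0,0,80],[0,0,0,0,0,-0.2,80],[0,0,0,0,0,-0.5,80],[0,0,0,0,0,-0.8,80],[0,0,0,0,0,-0.9,80],[0,0,0,0,0,-0.9,80],[0,0,0,0.4,0,-0.7,80],[0,0,0,0.7,0,-0.5,80],[0,0,0,0.5,0,-0.2,80],[0,0,0,0,0,0,80],[0,0,0,0,0,0,80],[0,0,0,0,0,0,80]]]'; python3 - <<'E'
from h import *
from plant import capture
for n in("top","scene"):
    c=capture(n);print(n);cv2.imwrite(f"pics/end_{n}.png",c["frame"])
    for k,xy in dict(yellow=(.549,-.383),green=(.557,.085),blue=(.537,.387),red=(.545,.236)).items():
        print(k,*module(c,k,xy,.042,.12))
E
```

```text
time: 38.1
eef_pos: [0.4666, 0.2455, 0.2469]
ee_rot: [-3.14, -0.0, 3.005]
ft_force: [-0.1, 0.2, -0.0]
finger_gap: 0.0798
grasp_force: 0.0
top
yellow 319 [ 547.3 -377.    70.2   56.2   -4.3] 0.0425
green 232 [553.6  89.1 109.6  55.4  -8. ] 0.0436
blue 165 [600.2 386.6  57.6  21.6  87.4] 0.0441
red 171 [549.  237.2 180.1  55.9  -7.6] 0.0437
scene
yellow 131 [ 551.7 -375.6   70.7   62.6   -5.2] 0.0388
green 216 [557.9  89.8 111.6  54.5  -7.4] 0.0396
blue 426 [539.3 389.1 151.   57.8  -3.2] 0.0403
red 347 [546.8 236.2 191.5  59.5  -7.5] 0.0399
```

View pics/end_top.png

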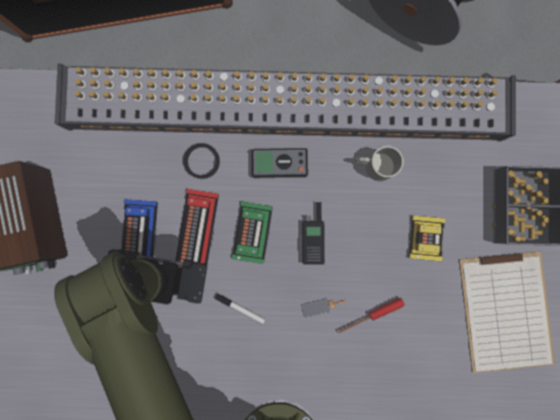

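View pics/end_scene.png

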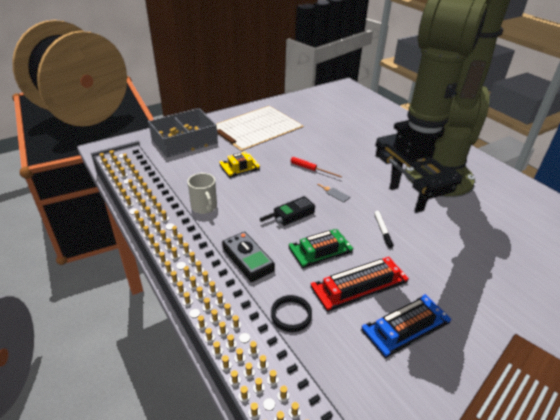

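The final views show all four modules flat in their own docks: yellow (427,238), green (253,232), red (197,230) and blue (140,230) in the top view. The mug (387,162) and radio (313,242) have not moved, and the arm is clear.

```bash
python3 -c "
from plant import bot
print(bot.sign_off())"
```

```text
the job is handed in; nothing more can be done
None
```

The stack was taken apart from the top down, each module now lies flat in the dock of its own colour, the mug and radio were left where they were, and the job was handed in at about 38 s of robot time.

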